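# Load the ruled kiln shelf

## Robot

A 6-joint arm with a two-finger parallel gripper is mounted at the origin on the work surface. World frame = base frame: x ahead of the robot, y to its left, z up, the work surface at z = 0. Lengths are in mm, angles in rad, forces in N, time in s.
With the tool pointing down it reaches from about 300 to 875 mm from the base axis. Payload 4.2 kg.
Tool frame: the origin (TCP) lies midway between the tips of the shut fingers; the grasp point (between the pads) lies 19 mm behind it; z points along the fingers, y is the line along which they close (so a half turn about z gives the same grasp; the last joint's range is limited). The gripper opens to 85 mm and grips with 20 to 120 N. Pads are 22 mm wide; open, the fingers measure 114 mm over their backs; the gripper's body (76 mm by 85 mm) begins 54 mm behind the grasp point. The pads swing forward as they close: fully open they stand 13 mm farther back than shut.
Start: joints at [1.137, 0.32, 1.565, -0, 1.257, -0.02], TCP at [231.206, 526.484, 231.338] pointing down, gripper open.
Joint ranges: [-3.11, 3.11], [-0.84, 2.01], [0.21, 2.61], [-1.34, 4.49], [0.05, 2.63], [-2.56, 2.56]. Speed limits (rad/s): [2.57, 2.57, 3.14, 3.14, 3.14, 3.14].

## Interface

Orientations are given as a unit quaternion [x, y, z, w].
In Python, from bench import bot gives the robot as it stands.
- The arm moves only by the tool drive_tool, never from a script. Its argument "moves" is a list of rows, each a list of 7 numbers: the finger opening in cm, from 0 to 8.54, then the shift along the tool's x, y, z in cm, then the turn, a rotation vector about the tool's x, y, z in rad. A call has 1 to 8 rows; each row is the pose to reach, as a shift and turn from the pose commanded when the call began, along the tool's axes at that moment; what a row does not reach only later rows make up. A row lasts 1/8 s, in which the tool goes at most 62.5 mm and 10.7 degrees, less where a joint would pass 70% of its speed; a pose out of reach is approached as far as the arm can. A call with a gripper value outside its range is refused whole. The fingers move at their own pace and stop on an object; the grip force is fixed at half the most. Time passes only in rows, so rows that repeat a pose let the fingers close. It gives the time, the measured TCP pose, the force, the opening and the grip force at its end, in the units of the state.
- bot.observe(): the state, without advancing time (a new reading comes with each control period).
- bot.capture(name): name is "scene" or "top"; returns a dict with "color" (384x512x3 uint8, red, green, blue), "z_map" (384x512 float32, mm along the optical axis (not along the pixel's ray), 0 where there is no reading), "intrinsics" (3x3 intrinsics, pixels), "view" (4x4, takes a point from world to camera coordinates). Camera axes: x right, y down, z forward; pixel columns grow to the right and rows downward; lengths in mm; the calibration is good to about 2 mm. A picture is of the moment at which its call begins.
- bot.finish_job(): hands the job in; it is judged then, once.
Trained networks look in a picture, given as the dict that the camera call returned (one of the last four; its "shot" number tells which), for a name from the list of things; names that differ only in an ending like _2 or _b are one class to them, and where a whole thing is asked for, a point or a joint stands for the part that bears it (a point fixed in the world has none). Each returns a list of dicts, best first, with "p" (0 to 1); they miss things now and then, are a little off and sometimes report something else, mostly with a low value. They report only what shows in the picture. A call takes as long as a camera call. They do not tell look-alikes from the thing itself.
- bot.recognise(name, picture): "box" ([centre column, centre row, width, height] as shares, 0 to 1, of the picture: columns of its width, rows of its height, round what is visible of it).
The state is a dict: "clock": time; "q": joint angles; "joint_vel": joint speeds; "effort": joint torques, N m; "tool_pos": TCP position; "ee_rot": TCP orientation; "wrist_force": force on the tool from outside, world axes, zero at the start; "torque": the same for the moment, N m; "gripper_width": finger opening in mm; "grasp_force": force on a finger pad.
Only numpy, scipy, OpenCV 4.12 (cv2) and the standard library are available. Lean on these libraries where they do the work, as an engineer would, in place of code of your own. Each camera call takes 0.05 s, during which the arm holds its last target. There are 200 camera calls.

## Task

Load the ruled kiln shelf from the ware board, each piece upright and centred in its square: the sitting dog between the jug and the round dish that already stand there, the square dish in the square directly in front of the jug (on the robot's side), and the bud vase in the square directly behind that round dish (away from the robot). Nest the loose round dish on top of the round dish on the shelf, foot in its mouth; the square one will not nest. Do not shift or tip the jug, the lower dish, the small puppy or the kiln prop, and let no piece fall over.

Things in the scene. Friction and masses are not known exactly. Their poses are not given: they have to be found in the camera images.
- kiln_shelf: fixed buff-grey kiln shelf 290 x 290 mm, 15 mm thick, ruled with dark lines into nine 90 mm squares. Origin: centre of the underside, below the middle square; square centres at -90, 0, +90 mm along its x and y. Its x points away from the robot (behind), y to the robot's left, turned at most 0.12 rad. It lies to the robot's left or right
- jug: cream jug, 100 mm high, belly 62 mm in diameter, spout towards its -x, loop handle reaching 48 mm from its axis towards its +x. Stands on the kiln shelf near the middle of the left or the right square of the middle row. Loose. Origin: centre of the underside, z up
- lower_dish: cream round dish, 45 mm high, 62 mm outside diameter, mouth 54 mm wide, 29 mm deep. Foot: round, 44 mm across, 12 mm high; upright outer wall above it. Origin: centre of underside, z up. Loose. Stands on the kiln shelf, in the middle row's outer square opposite the jug. A like dish set on it nests: foot in the mouth (5 mm play all round), resting on the rim, origin 33 mm above this one's
- dog: cream sitting dog, 110 mm high, base about 60 mm, facing its -x. Head: block with flat sides, 36 mm wide along y, 61 to 95 mm above the underside, x = -28 to +16 mm (good grip: 78 mm up, x = -6 mm); snout to x = -50 mm, ears on top. Loose, 0.12-0.21 kg. Starts on a dark wooden ware board 12 mm thick beside the kiln shelf. Origin: centre of the body's underside, z up
- vase: cream bud vase, 112 mm high, belly 58 mm in diameter up to 40 mm high, straight slim neck 24 mm in diameter from 72 to 102 mm above the underside, lip 32 mm. Loose, 0.15 to 0.26 kg. Starts on the ware board. Origin: centre of the underside, z up
- round_dish: cream round dish, 45 mm high, 62 mm outside diameter, mouth 54 mm wide, 29 mm deep. Foot: round, 44 mm across, 12 mm high; upright outer wall above it. Origin: centre of underside, z up. Loose, 0.11 to 0.20 kg. Starts on the ware board
- square_dish: cream square dish, 45 mm high, 62 x 62 mm outside along its x and y, mouth 54 x 54 mm, 29 mm deep. Foot: 50 x 50 mm (too big over its corners for a round dish's mouth), 12 mm high; upright outer wall above it. Origin: centre of underside, z up. Loose, 0.12 to 0.21 kg. Starts on the ware board
- puppy: small copy of the dog, 50 mm high, standing amid the loose pieces on the ware board; a bystander, to be left where it is. Loose. Origin: centre of the underside
- prop: kiln prop, a cream cylinder 25 mm in diameter and 28 mm high, standing in the middle square of the kiln shelf's far row; a bystander, to be left where it is. Loose. Origin: centre of the underside
Not all that is in view belongs to the job. Leave any red look-alike of the round_dish alone.

How it is judged (in metres and radians):
At the end, for the whole second after the job is handed in: Dog, square dish and vase upright on the shelf within 15 mm (shelf x and y) of their squares' centres; round dish nested on the lower one (axes within 8 mm, 33 mm higher +-4 mm); jug and lower dish upright within 20 mm of their squares' centres; tilts under 0.1 rad; all released, at rest (x of dog in the frame of kiln_shelf between -0.015 and 0.015 m and y of dog in the frame of kiln_shelf between -0.015 and 0.015 m and z of dog in the frame of kiln_shelf between 0.011 and 0.019 m and angle between each of dog, vase, square_dish, jug, lower_dish, round_dish's own z axis and vertical below 0.1 rad and z of vase in the frame of kiln_shelf between 0.011 and 0.019 m and z of square_dish in the frame of kiln_shelf between 0.011 and 0.019 m and z of jug in the frame of kiln_shelf between 0.011 and 0.019 m and z of lower_dish in the frame of kiln_shelf between 0.011 and 0.019 m and ((x of jug in the frame of kiln_shelf between -0.02 and 0.02 m and y of jug in the frame of kiln_shelf between 0.07 and 0.11 m and x of lower_dish in the frame of kiln_shelf between -0.02 and 0.02 m and y of lower_dish in the frame of kiln_shelf between -0.11 and -0.07 m and x of square_dish in the frame of kiln_shelf between -0.105 and -0.075 m and y of square_dish in the frame of kiln_shelf between 0.075 and 0.105 m and x of vase in the frame of kiln_shelf between 0.075 and 0.105 m and y of vase in the frame of kiln_shelf between -0.105 and -0.075 m) or (x of jug in the frame of kiln_shelf between -0.02 and 0.02 m and y of jug in the frame of kiln_shelf between -0.11 and -0.07 m and x of lower_dish in the frame of kiln_shelf between -0.02 and 0.02 m and y of lower_dish in the frame of kiln_shelf between 0.07 and 0.11 m and x of square_dish in the frame of kiln_shelf between -0.105 and -0.075 m and y of square_dish in the frame of kiln_shelf between -0.105 and -0.075 m and x of vase in the frame of kiln_shelf between 0.075 and 0.105 m and y of vase in the frame of kiln_shelf between 0.075 and 0.105 m)) and horizontal distance between round_dish and lower_dish below 0.008 m and z of round_dish in the frame of lower_dish between 0.029 and 0.037 m and linear speed of each of dog, vase, square_dish, round_dish, jug, lower_dish below 0.02 m/s and angular speed of each of dog, vase, square_dish, round_dish, jug, lower_dish below 0.2 rad/s); the robot touches nothing.
It fails at once if the jug or the lower dish is shifted by more than 20 mm (distance of any of jug, lower_dish from where it was at the start of the episode above 0.02 m).
It fails at once if the puppy or the kiln prop is shifted by more than 20 mm (distance of any of puppy, prop from where it was at the start of the episode above 0.02 m).
It fails at once if a piece falls over (tilted by more than 0.7 rad) (angle between any of dog, vase, round_dish, square_dish, jug, lower_dish, puppy, prop's own z axis and vertical above 0.7 rad).
It also fails if it takes over 115 s, if anything falls off the work surface, if the arm or the gripper's body presses on something with over 40 N, if the wrist force passes 120 N, or if a joint passes its speed limit or range.

## Working session

There is one attempt and no reset: what is moved stays moved. The work goes in short steps, Python scripts to look and compute and a tool call to move; the robot and the scene stay as the last step left them, time stands still between calls to the robot, and variables do not carry over. Pictures are saved under pics/ and viewed, at most 14 in all, crops included, and the job is handed in when it is done.

Besides the shell and the picture viewer there is one more tool, called after ">>>" by a JSON object that holds its "fn" and its "kwargs". drive_tool: Moves the arm, as the interface text tells. Its arguments: {"type":"object","properties":{"moves":{"type":"array"}},"required":["moves"]}

```bash
ls; mkdir -p pics; python3 - <<'E'
from bench import bot
import cv2,numpy as np
s=bot.observe(); print({k:np.round(v,3).tolist() for k,v in s.items()})
ims=[]
for n in("scene","top"):
    p=bot.capture(n); cv2.imwrite(f"pics/{n}0.png",p["color"][...,::-1])
    print(n,p["intrinsics"].round(1).tolist(),p["view"].round(3).tolist())
    for t in "kiln_shelf jug lower_dish dog vase square_dish puppy prop".split():
        print(t,[(np.round(np.array(d["box"])*[512,384,512,384]).astype(int).tolist(),round(d["p"],2)) for d in bot.recognise(t,p)])
E
```

```text
pics
{'clock': 0.0, 'q': [1.137, 0.32, 1.566, 0.0, 1.257, -0.02], 'joint_vel': [0.0, 0.002, -0.001, -0.001, 0.0, 0.0], 'effort': [-0.0, -41.552, -23.416, -0.0, 0.008, -0.0], 'tool_pos': [231.003, 526.018, 230.481], 'ee_rot': [0.205, 0.979, -0.001, -0.0], 'wrist_force': [0.496, -0.921, 0.402], 'torque': [-0.02, 0.019, -0.008], 'grasp_force': 0.0, 'gripper_width': 85.567}
scene [[410.4, 0.0, 252.6], [0.0, 410.4, 192.0], [0.0, 0.0, 1.0]] [[0.429, 0.903, -0.009, -146.179], [0.535, -0.262, -0.803, -256.178], [-0.728, 0.34, -0.596, 1439.046], [0.0, 0.0, 0.0, 1.0]]
kiln_shelf [([346, 187, 145, 83], 0.82)]
jug [([377, 152, 25, 40], 0.65)]
lower_dish [([315, 176, 27, 21], 0.89)]
dog [([246, 186, 20, 38], 0.62)]
vase [([181, 195, 26, 45], 0.67)]
square_dish [([257, 224, 40, 37], 0.63)]
puppy [([221, 213, 12, 21], 0.61)]
prop [([366, 191, 10, 9], 0.41)]
top [[413.9, 0.0, 252.3], [0.0, 413.9, 197.4], [0.0, 0.0, 1.0]] [[0.007, -1.0, 0.019, -72.286], [-0.986, -0.011, -0.167, 515.219], [0.167, -0.018, -0.986, 920.065], [0.0, 0.0, 0.0, 1.0]]
kiln_shelf [([145, 195, 132, 124], 0.69)]
jug [([99, 185, 37, 39], 0.78)]
lower_dish [([182, 195, 29, 26], 0.59)]
dog [([265, 212, 24, 33], 0.8), ([99, 184, 32, 37], 0.16)]
vase [([333, 219, 28, 25], 0.88)]
square_dish [([274, 156, 33, 35], 0.77)]
puppy [([302, 194, 9, 18], 0.49)]
prop [([146, 155, 17, 13], 0.48)]
```

```bash
python3 - <<'E'
import cv2
for n,(x0,x1,y0,y1) in dict(scene=(130,430,100,300),top=(60,380,90,290)).items():
    a=cv2.imread(f"pics/{n}0.png")[y0:y1,x0:x1]
    cv2.imwrite(f"pics/{n}0z.png",cv2.resize(a,None,fx=2.5,fy=2.5,interpolation=2))
E
```

```text
(no output)
```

View pics/scene0z.png

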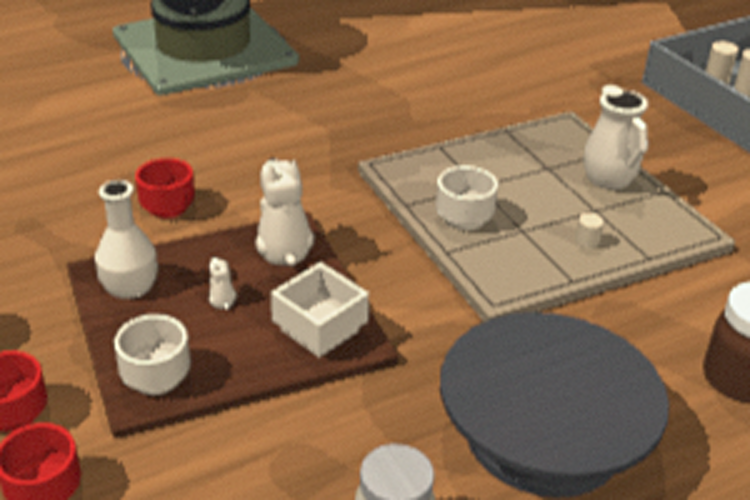

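View pics/top0z.png

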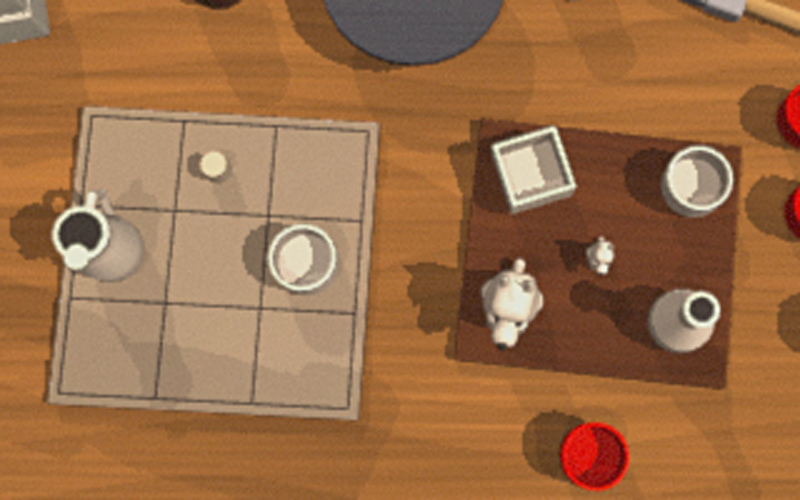

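Both views: the shelf lies to the robot's left (top crop, 50–380 × 105–415), with the jug left, lower dish right (302,258), and prop in the far row (213,163). The board on the right holds the square dish (534,168), round dish (697,180), dog (512,300), vase (683,320) and puppy (601,255). The loose round dish candidates are cream (697,180) and red (594,455), (795,115), (795,210). The cream one on the ware board fits, because the reds are look-alikes; the cream one on the shelf (302,258) is the lower dish. The enlarged crop above confirms this.

```bash
cat >h.py <<'E'
from bench import bot
import numpy as np,cv2
from scipy.optimize import least_squares
from scipy.spatial.transform import Rotation as R
def cloud(p):
    z=p["z_map"];v,u=np.nonzero(z>0);d=z[v,u];K=p["intrinsics"]
    c=np.c_[(u-K[0,2])/K[0,0]*d,(v-K[1,2])/K[1,1]*d,d]
    T=np.linalg.inv(p["view"]);return c@T[:3,:3].T+T[:3,3],p["color"][v,u].astype(int)
def both():
    return {n:cloud(bot.capture(n)) for n in("top","scene")}
def cream(c): return (c[:,0]-c[:,2]<75)&(c.min(1)>90)
def pix(u,v,z,p):  # pixel -> world at height z
    K=p["intrinsics"];T=np.linalg.inv(p["view"]);r=T[:3,:3]@np.array([(u-K[0,2])/K[0,0],(v-K[1,2])/K[1,1],1])
    o=T[:3,3];return o+r*(z-o[2])/r[2]
def circ(q,r=None):
    f=lambda x:np.hypot(q[:,0]-x[0],q[:,1]-x[1])-(x[2] if r is None else r)
    x0=[*np.median(q[:,:2],0)]+([20] if r is None else [])
    return least_squares(f,x0,loss="soft_l1",f_scale=2).x
E
python3 - <<'E'
from h import *
p=bot.capture("top")
cs={"top":cloud(p),"scene":cloud(bot.capture("scene"))}
tp={"jug":(99,185),"lower":(182,195),"dog":(265,212),"vase":(333,219),"sq":(274,156),"round":(339,162),"puppy":(302,194),"prop":(146,155)}
for n,(P,c) in cs.items():
    print("=",n)
    ok=np.abs(P[:,2])<6; 
    sh=(abs(P[:,2]-15)<5)&(P[:,1]>20)&(P[:,1]<420)&(P[:,0]>250)&(P[:,0]<720)&(c[:,0]-c[:,2]<70)&(c[:,0]>90)
    q=P[sh]; print("shelf z",np.median(q[:,2]),len(q)); 
    # largest blob
    g=np.zeros((500,500),np.uint8); ij=np.round(q[:,:2]-[230,0]).astype(int); g[ij[:,0],ij[:,1]]=255
    g=cv2.morphologyEx(cv2.morphologyEx(g,cv2.MORPH_CLOSE,np.ones((9,9))),cv2.MORPH_OPEN,np.ones((15,15)))
    k=max(cv2.findContours(g,0,2)[0],key=cv2.contourArea); r=cv2.minAreaRect(k); print("rect x,y",np.array(r[0])[::-1]+[230,0],r[1],r[2])
    bd=(P[:,1]<80)&(P[:,1]>-230)&(P[:,0]>280)&(P[:,0]<700)&(c[:,0]<110)&(c[:,0]>45)&(abs(P[:,2]-12)<6); print("board z",np.median(P[bd,2]))
    for t,(u,v) in tp.items():
        w=pix(u,v,40,p); m=(np.hypot(*(P[:,:2]-w[:2]).T)<58)&cream(c)&(P[:,2]>22)
        if t not in("jug","puppy","prop"): m&=np.hypot(*(P[:,:2]-w[:2]).T)<50
        q=P[m]; print(t,"approx",w[:2].round(),"n",len(q),"ztop",np.percentile(q[:,2],[5,50,95,99]).round(1), "mean",q[:,:2].mean(0).round(1))
    np.savez(f"c_{n}.npz",P=P,c=c)
E
```

```text
= top
shelf z 15.458818064956972 12823
rect x,y [527.59069824 183.99584961] (289.47381591796875, 289.4283752441406) 2.602562189102173
board z 12.198847815122576
jug approx [542. 290.] n 690 ztop [ 44.8  85.9 117.8 119.1] mean [528.1 268.4]
lower approx [520.  96.] n 611 ztop [28.8 33.  61.3 62.8] mean [523.7  97.9]
dog approx [482. -97.] n 509 ztop [ 34.  101.4 112.  120.3] mean [478.1 -93.2]
vase approx [ 467. -256.] n 445 ztop [ 50.5  67.7 125.  126.3] mean [ 465.2 -247. ]
sq approx [ 617. -119.] n 742 ztop [26.1 30.4 58.3 59.9] mean [ 613.4 -115.9]
round approx [ 604. -274.] n 500 ztop [25.7 30.  58.3 59.6] mean [ 604.3 -273.1]
puppy approx [ 526. -184.] n 93 ztop [25.9 52.2 56.8 59.3] mean [ 529.1 -179. ]
prop approx [616. 185.] n 103 ztop [24.8 42.3 45.8 46.5] mean [612.7 184.2]
= scene
shelf z 15.659662209453188 5900
rect x,y [529.35241699 183.57666016] (288.96673583984375, 289.73333740234375) 2.6630008220672607
board z 12.406832993203182
jug approx [542. 290.] n 722 ztop [ 31.3  76.1 116.4 117.4] mean [544.6 265.8]
lower approx [520.  96.] n 498 ztop [31.1 47.4 60.7 61.6] mean [524.1  95.1]
dog approx [482. -97.] n 690 ztop [ 27.9  65.2 108.9 118.1] mean [ 498.6 -101.7]
vase approx [ 467. -256.] n 706 ztop [ 29.3  63.3 123.9 125.2] mean [ 482.8 -257.3]
sq approx [ 617. -119.] n 908 ztop [27.  43.  57.8 59. ] mean [ 611.9 -116.5]
round approx [ 604. -274.] n 744 ztop [27.3 42.5 57.8 58.6] mean [ 602.5 -272.1]
puppy approx [ 526. -184.] n 134 ztop [23.3 40.3 57.2 59.8] mean [ 536.7 -183.5]
prop approx [616. 185.] n 111 ztop [24.1 39.8 44.9 45.6] mean [617.1 182.3]
```

```bash
python3 - <<'E'
from h import *
for n in("top","scene"):
    d=np.load(f"c_{n}.npz");P,c=d["P"],d["c"]
    print("=",n)
    def sel(x,y,r,z0,z1): return P[(np.hypot(P[:,0]-x,P[:,1]-y)<r)&cream(c)&(P[:,2]>z0)&(P[:,2]<z1)]
    sh=(abs(P[:,2]-15)<5)&(P[:,1]>20)&(P[:,1]<420)&(P[:,0]>360)&(P[:,0]<700)&(c[:,0]-c[:,2]<70)&(c[:,0]>90)
    q=P[sh&(np.hypot(*(P[:,:2]-[528,184]).T)<215)][:,:2]
    # yaw: edges by percentile along rotated axes: maximise sharpness -> min bounding with 0.5% trims
    best=min(((np.ptp(np.percentile(q@[np.cos(a),np.sin(a)],[.5,99.5]))+np.ptp(np.percentile(q@[-np.sin(a),np.cos(a)],[.5,99.5])),a) for a in np.linspace(-.12,.12,97)))
    print("yaw",best)
    print("lower",circ(sel(523,97,45,56,66)).round(1),"round",circ(sel(604,-273,45,54,64)).round(1))
    print("vase neck",circ(sel(472,-253,40,86,112),12).round(1),"lip",circ(sel(472,-253,50,116,130)).round(1),"belly",circ(sel(472,-253,50,30,50),29).round(1))
    q=sel(613,-116,55,54,64); r=cv2.minAreaRect(q[:,:2].astype(np.float32)); print("sq",r)
    q=sel(485,-97,60,76,104);r=cv2.minAreaRect(q[:,:2].astype(np.float32)); print("doghead",r,len(q),np.percentile(q[:,0],[1,99]),np.percentile(q[:,1],[1,99]))
    q=sel(485,-97,60,95,105);print("  headtop",np.percentile(q[:,0],[1,50,99]),np.percentile(q[:,1],[1,50,99]))
    q=sel(485,-97,60,20,50);print("  body",circ(q,28),np.percentile(q[:,0],[1,99]),np.percentile(q[:,1],[1,99]))
    q=sel(528,269,70,105,130);print("jugtop",circ(q).round(1));q=sel(528,269,60,35,55);print("jugbelly",circ(q,31).round(1))
E
python3 - <<'E'
import cv2
a=cv2.imread("pics/top0.png")[185:245,235:360];cv2.imwrite("pics/dogz.png",cv2.resize(a,None,fx=6,fy=6,interpolation=2))
E
```

```text
= top
yaw (np.float64(573.0366533174929), np.float64(-0.0475))
lower [522.3  96.6  28.8] round [ 602.3 -271.1   28.7]
vase neck [ 457.9 -237.6] lip [ 469.8 -253.6   12.7] belly [ 470.1 -254.8]
sq ((612.0994262695312, -115.87090301513672), (63.20619201660156, 62.2271614074707), 17.816184997558594)
doghead ((472.9573974609375, -92.76885223388672), (35.629459381103516, 64.9827651977539), 77.67134094238281) 176 [441.64916544 504.20100499] [-114.08061584  -76.52626544]
  headtop [447.14090561 470.04449292 504.63404023] [-114.09829172  -90.41268199  -76.99230848]
  body [493.24377985 -97.33692767] [458.88790397 526.83914918] [-123.61949928  -69.53962158]
jugtop [532.1 278.8  21.5]
jugbelly [506.4 229.6]
= scene
yaw (np.float64(572.6855260327907), np.float64(-0.042499999999999996))
lower [522.1  96.1  28.9] round [ 602.4 -271.8   28.9]
vase neck [ 467.4 -253.5] lip [ 469.3 -253.8   12.5] belly [ 467.1 -253.5]
sq ((610.2389526367188, -116.30792999267578), (63.94139099121094, 64.4361572265625), 18.831600189208984)
doghead ((473.50067138671875, -97.29951477050781), (35.55210876464844, 65.97921752929688), 89.28579711914062) 164 [444.65276792 506.3497828 ] [-114.76883021  -80.26637228]
  headtop [447.38329913 498.67326413 505.69441627] [-114.10647713 -102.3320405   -79.71398752]
  body [484.48598909 -95.15876555] [476.85646229 526.95106554] [-125.4909866   -73.18833595]
jugtop [532.3 278.   21.3]
jugbelly [566.8 239.4]
```

View pics/dogz.png

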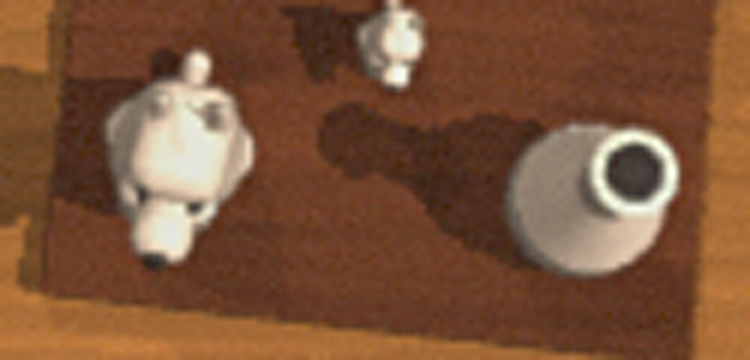

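The enlarged crop shows the dog facing the robot, snout at (155,245) and tail at (195,65), so its yaw is about -0.2. The vase neck is upright at (632,170).

```bash
cat >>h.py <<'E'
def plan(*tg):
    "targets (x,y,z mm, heading of tool y from world y towards x); prints shift cm + turn about tool z from the present pose"
    s=bot.observe();Rm=R.from_quat(s["ee_rot"]).as_matrix();p=np.array(s["tool_pos"])
    h=np.arctan2(Rm[0,1],Rm[1,1]);print("pos",p.round(1),"head",round(h,3),"zax",Rm[:,2].round(3),"w",round(float(s["gripper_width"]),1),"t",round(s["clock"],2),"F",np.round(s["wrist_force"],1),"q6",round(s["q"][5],2))
    for t in tg:
        print(t,"shift",(Rm.T@(np.array(t[:3])-p)/10).round(2),"turn z",round(t[3]-h,3),"dist",round(np.linalg.norm(t[:3]-p)))
E
python3 -c "
from h import *
plan((484,-97,180,.2),(484,-97,72,.2))"
```

```text
pos [231.2 526.5 231.4] head 0.414 zax [ 0.  0. -1.] w 85.0 t 1.0 F [ 0.7 -0.1  0.2] q6 -0.02
(484, -97, 180, 0.2) shift [-48.22 -46.92   5.13] turn z -0.214 dist 675
(484, -97, 72, 0.2) shift [-48.22 -46.92  15.93] turn z -0.214 dist 691
```

>>> {"fn": "drive_tool", "kwargs": {"moves": [[6.5,-48.22,-46.92,4,0,0,-0.214],[6.5,-48.22,-46.92,4,0,0,-0.214],[6.5,-48.22,-46.92,4,0,0,-0.214],[6.5,-48.22,-46.92,4,0,0,-0.214],[6.5,-48.22,-46.92,4,0,0,-0.214],[6.5,-48.22,-46.92,4,0,0,-0.214],[6.5,-48.22,-46.92,4,0,0,-0.214],[6.5,-48.22,-46.92,4,0,0,-0.214]]}}

```text
clock: 2.0
tool_pos: [419.4, 62.1, 201.9]
ee_rot: [0.1, 0.995, 0.0, 0.001]
wrist_force: [0.5, 1.3, 0.9]
gripper_width: 64.7
grasp_force: 0.0
```

```bash
python3 -c "
from h import *
plan((484,-97,180,.2),(484,-97,72,.2))"
```

```text
pos [419.4  62.1 201.9] head 0.2 zax [ 0.002  0.    -1.   ] w 64.7 t 2.0 F [0.5 1.3 0.9] q6 -1.25
(484, -97, 180, 0.2) shift [ -9.48 -14.31   2.2 ] turn z 0.0 dist 173
(484, -97, 72, 0.2) shift [ -9.47 -14.32  13.  ] turn z 0.0 dist 215
```

>>> {"fn": "drive_tool", "kwargs": {"moves": [[6.5,-9.48,-14.31,2.2,0,0,0],[6.5,-9.48,-14.31,2.2,0,0,0],[6.5,-9.48,-14.31,2.2,0,0,0],[6.5,-9.48,-14.31,2.2,0,0,0],[6.5,-9.48,-14.31,2.2,0,0,0]]}}

```text
clock: 2.62
tool_pos: [482.9, -94.7, 179.5]
ee_rot: [0.1, 0.995, 0.0, -0.0]
wrist_force: [-0.7, 0.8, -0.2]
gripper_width: 65.3
grasp_force: 0.0
```

```bash
python3 -c "
from h import *
plan((484,-97,72,.2))"
```

```text
pos [482.9 -94.7 179.5] head 0.2 zax [-0.001  0.001 -1.   ] w 65.3 t 2.62 F [-0.7  0.8 -0.2] q6 -1.59
(484, -97, 72, 0.2) shift [-0.16 -0.21 10.75] turn z -0.0 dist 108
```

>>> {"fn": "drive_tool", "kwargs": {"moves": [[6.5,-0.1,-0.15,5,0,0,0],[6.5,-0.1,-0.15,10.75,0,0,0],[6.5,-0.1,-0.15,10.75,0,0,0],[5,-0.1,-0.15,10.75,0,0,0],[3,-0.1,-0.15,10.75,0,0,0],[2.5,-0.1,-0.15,10.75,0,0,0],[2.5,-0.1,-0.15,10.75,0,0,0],[2.5,-0.1,-0.15,10.75,0,0,0]]}}

```text
clock: 3.62
tool_pos: [485.9, -96.8, 74.7]
ee_rot: [0.1, 0.995, 0.0, 0.003]
wrist_force: [0.1, 1.9, 7.4]
gripper_width: 35.3
grasp_force: 60.2
```

```bash
python3 -c "
from h import *
plan((484,-97,72,.2),(484,-97,190,.2),(532,187,190,.2))"
```

```text
pos [485.9 -96.8  74.7] head 0.2 zax [ 0.006 -0.    -1.   ] w 35.3 t 3.62 F [0.1 1.9 7.4] q6 -1.59
(484, -97, 72, 0.2) shift [ 0.19 -0.06  0.27] turn z -0.0 dist 3
(484, -97, 190, 0.2) shift [  0.12  -0.05 -11.53] turn z -0.0 dist 115
(532, 187, 190, 0.2) shift [  1.06  28.74 -11.51] turn z -0.0 dist 310
```

>>> {"fn": "drive_tool", "kwargs": {"moves": [[2.5,0,0,-2,0,0,0],[2.5,0,0,-5,0,0,0],[2.5,0,0,-9,0,0,0],[2.5,0,0,-12,0,0,0],[2.5,0,0,-12,0,0,0]]}}

```text
clock: 4.25
tool_pos: [485.6, -97.2, 195.3]
ee_rot: [0.1, 0.995, -0.0, 0.004]
wrist_force: [0.7, 0.8, -1.3]
gripper_width: 35.2
grasp_force: 59.9
```

```bash
python3 -c "
from h import *
plan((524.5,185.4,195,.2))
p=bot.capture('scene');cv2.imwrite('pics/lift1.png',cv2.resize(p['color'][60:300,120:440,::-1],None,fx=2,fy=2))"
```

```text
pos [485.6 -97.2 195.3] head 0.2 zax [ 0.007 -0.002 -1.   ] w 35.2 t 4.25 F [ 0.7  0.8 -1.3] q6 -1.59
(524.5, 185.4, 195, 0.2) shift [1.790e+00 2.847e+01 2.000e-02] turn z 0.0 dist 285
```

View pics/lift1.png

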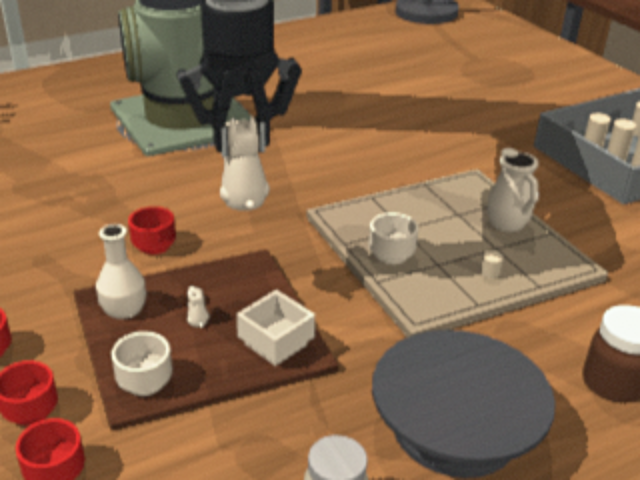

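The dog hangs upright in the gripper at (243,165), and nothing else has moved. I'll carry it over.

>>> {"fn": "drive_tool", "kwargs": {"moves": [[2.5,0.3,4,0,0,0,0],[2.5,0.6,9,0,0,0,0],[2.5,0.9,14,0,0,0,0],[2.5,1.2,19,0,0,0,0],[2.5,1.5,24,0,0,0,0],[2.5,1.79,28.47,0,0,0,0],[2.5,1.79,28.47,0,0,0,0],[2.5,1.79,28.47,0,0,0,0]]}}

```text
clock: 5.3
tool_pos: [522.0, 185.2, 190.9]
ee_rot: [0.1, 0.995, -0.001, -0.001]
wrist_force: [-1.1, -0.3, -1.4]
gripper_width: 35.4
grasp_force: 60.4
```

```bash
python3 -c "
from h import *
plan((524.5,185.4,78,.2))
for n in('scene','top'):
  P,c=cloud(bot.capture(n));q=P[(np.hypot(P[:,0]-528,P[:,1]-184)<45)&cream(c)&(P[:,2]>128)&(P[:,2]<175)]
  print(n,len(q),np.percentile(q,[1,50,99],axis=0).round(1).tolist(),circ(q,28))"
```

```text
pos [522.  185.2 190.9] head 0.199 zax [-0.003 -0.001 -1.   ] w 35.4 t 5.3 F [-1.1 -0.3 -1.4] q6 -1.05
(524.5, 185.4, 78, 0.2) shift [-0.26  0.09 11.29] turn z 0.001 dist 113
scene 364 [[496.0, 156.0, 129.8], [540.9, 170.7, 155.0], [561.9, 205.9, 174.5]] [520.30359332 187.47484939]
top 146 [[493.3, 155.5, 134.7], [508.2, 171.2, 151.4], [562.3, 197.1, 174.6]] [526.87758891 185.41582697]
```

>>> {"fn": "drive_tool", "kwargs": {"moves": [[2.5,-0.1,0.05,4,0,0,0],[2.5,-0.1,0.05,8,0,0,0],[2.5,-0.1,0.05,10.2,0,0,0],[2.5,-0.1,0.05,10.9,0,0,0],[2.5,-0.1,0.05,11.2,0,0,0],[2.5,-0.1,0.05,11.3,0,0,0],[2.5,-0.1,0.05,11.3,0,0,0]]}}

```text
clock: 6.28
tool_pos: [524.5, 186.2, 80.0]
ee_rot: [0.1, 0.995, 0.0, 0.001]
wrist_force: [0.3, -0.5, -0.8]
gripper_width: 35.4
grasp_force: 60.4
```

```bash
python3 -c "
from h import *
plan((524.5,185.4,78,.2))"
```

```text
pos [524.5 186.2  80. ] head 0.2 zax [ 0.002  0.001 -1.   ] w 35.4 t 6.28 F [ 0.3 -0.5 -0.8] q6 -1.05
(524.5, 185.4, 78, 0.2) shift [-0.01 -0.08  0.2 ] turn z 0.0 dist 2
```

>>> {"fn": "drive_tool", "kwargs": {"moves": [[2.5,0,0,0.2,0,0,0],[2.5,0,0,0.3,0,0,0],[2.5,0,0,0.3,0,0,0]]}}

```text
clock: 6.65
tool_pos: [524.5, 186.3, 77.8]
ee_rot: [0.1, 0.995, 0.0, 0.001]
wrist_force: [-1.4, -0.5, 7.0]
gripper_width: 34.8
grasp_force: 61.4
```

>>> {"fn": "drive_tool", "kwargs": {"moves": [[4.5,0,0,0,0,0,0],[5.5,0,0,0,0,0,0],[5.5,0,0,0,0,0,0],[5.5,0,0,-3,0,0,0],[5.5,0,0,-7,0,0,0],[5.5,0,0,-13,0,0,0],[5.5,0,0,-13,0,0,0],[5.5,0,0,-13,0,0,0]]}}

```text
clock: 7.65
tool_pos: [523.5, 185.9, 205.6]
ee_rot: [0.1, 0.995, -0.0, -0.0]
wrist_force: [-0.1, 0.0, -0.6]
gripper_width: 55.1
grasp_force: 0.0
```

```bash
python3 -c "
from h import *
plan((469.5,-253.7,205,.2))"
```

```text
pos [523.5 185.9 205.6] head 0.2 zax [-0.001 -0.    -1.   ] w 55.1 t 7.65 F [-0.1  0.  -0.6] q6 -1.05
(469.5, -253.7, 205, 0.2) shift [ -3.43 -44.16   0.07] turn z 0.0 dist 443
```

>>> {"fn": "drive_tool", "kwargs": {"moves": [[5.5,-3.43,-44.16,0,0,0,0],[5.5,-3.43,-44.16,0,0,0,0],[5.5,-3.43,-44.16,0,0,0,0],[5.5,-3.43,-44.16,0,0,0,0],[5.5,-3.43,-44.16,0,0,0,0],[5.5,-3.43,-44.16,0,0,0,0],[5.5,-3.43,-44.16,0,0,0,0],[5.5,-3.43,-44.16,0,0,0,0]]}}

```text
clock: 8.65
tool_pos: [468.3, -256.6, 203.8]
ee_rot: [0.102, 0.995, 0.0, -0.002]
wrist_force: [0.5, 0.7, -0.5]
gripper_width: 55.1
grasp_force: 0.0
```

```bash
python3 -c "
from h import *
p=bot.capture('top');s=bot.capture('scene')
plan((469.5,-253.7,80,.2))
for n,pp in(('scene',s),('top',p)):
  P,c=cloud(pp);q=P[(np.hypot(P[:,0]-528,P[:,1]-184)<45)&cream(c)]
  for z0,z1 in((25,60),(80,108)):
    a=q[(q[:,2]>z0)&(q[:,2]<z1)];print(n,len(a),np.percentile(a,[1,50,99],axis=0).round(1)[:,:2].tolist(),circ(a,28))
cv2.imwrite('pics/dogput.png',cv2.resize(p['color'][100:280,50:390,::-1],None,fx=2.3,fy=2.3))"
```

```text
pos [ 468.9 -253.6  204.2] head 0.202 zax [-0.003  0.003 -1.   ] w 54.8 t 8.75 F [-0.4  0.3  0. ] q6 -1.89
(469.5, -253.7, 80, 0.2) shift [-0.1  -0.02 12.42] turn z -0.002 dist 124
scene 254 [[506.0, 157.6], [544.5, 173.1], [564.5, 209.0]] [523.55119017 188.8087828 ]
scene 153 [[484.4, 168.2], [538.0, 178.6], [544.1, 199.0]] [514.90459227 192.98867436]
top 93 [[502.6, 158.3], [535.1, 169.3], [566.2, 191.5]] [530.74910631 190.82566731]
top 171 [[484.4, 170.3], [501.4, 188.6], [541.8, 205.6]] [520.14576052 199.60434553]
```

View pics/dogput.png

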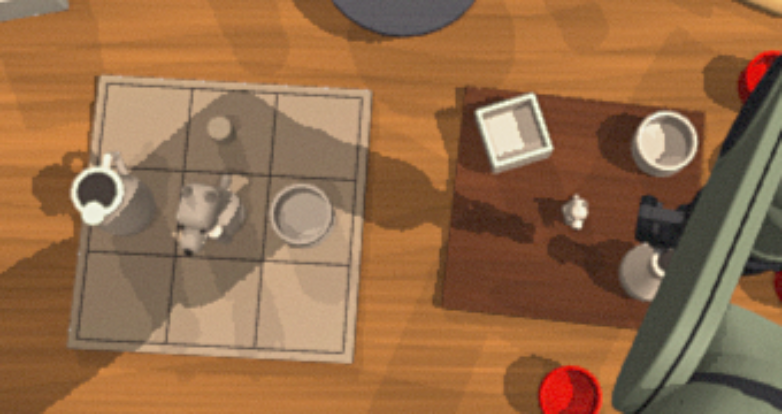

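The dog stands upright in the middle square (200,215), about 3 mm off centre. Next is the vase.

>>> {"fn": "drive_tool", "kwargs": {"moves": [[5.5,-0.1,0,5,0,0,0],[5.5,-0.1,0,10,0,0,0],[5.5,-0.1,0,12.4,0,0,0],[5.5,-0.1,0,12.4,0,0,0],[3.5,-0.1,0,12.4,0,0,0],[1.5,-0.1,0,12.4,0,0,0],[1.5,-0.1,0,12.4,0,0,0],[1.5,-0.1,0,12.4,0,0,0]]}}

```text
clock: 9.75
tool_pos: [471.9, -254.2, 83.6]
ee_rot: [0.1, 0.995, -0.0, 0.002]
wrist_force: [-0.6, -0.5, 6.6]
gripper_width: 26.0
grasp_force: 52.5
```

>>> {"fn": "drive_tool", "kwargs": {"moves": [[1.5,0,0,0,0,0,0],[1.5,0,0,-2,0,0,0],[1.5,0,0,-6,0,0,0],[1.5,0,0,-11,0,0,0],[1.5,0,0,-14,0,0,0],[1.5,0,0,-14,0,0,0]]}}

```text
clock: 10.5
tool_pos: [471.9, -254.4, 224.1]
ee_rot: [0.1, 0.995, -0.001, 0.002]
wrist_force: [0.7, -0.4, -2.6]
gripper_width: 26.0
grasp_force: 54.2
```

```bash
python3 -c "
from h import *
plan((614.4,89.9,218,.2))"
```

```text
pos [ 471.9 -254.4  224.1] head 0.2 zax [ 0.005 -0.003 -1.   ] w 26.0 t 10.5 F [ 0.7 -0.4 -2.6] q6 -1.89
(614.4, 89.9, 218, 0.2) shift [-7.13 36.57  0.59] turn z -0.0 dist 373
```

>>> {"fn": "drive_tool", "kwargs": {"moves": [[1.5,-1,5,0,0,0,0],[1.5,-2,10.3,0,0,0,0],[1.5,-3.1,16,0,0,0,0],[1.5,-4.3,22,0,0,0,0],[1.5,-5.5,28,0,0,0,0],[1.5,-6.7,33.5,0,0,0,0],[1.5,-7.3,36.6,0,0,0,0],[1.5,-7.3,36.6,0,0,0,0]]}}

```text
clock: 11.5
tool_pos: [614.6, 92.6, 218.9]
ee_rot: [0.098, 0.995, -0.0, -0.002]
wrist_force: [1.1, -1.6, -2.5]
gripper_width: 26.0
grasp_force: 56.1
```

```bash
python3 -c "
from h import *
cs=both()
plan((614.4,89.9,87,.2))
for n,(P,c) in cs.items():
  q=P[(np.hypot(P[:,0]-614,P[:,1]-90)<50)&cream(c)&(P[:,2]>150)&(P[:,2]<190)]
  print(n,len(q),q[:,:].min(0).round(),np.percentile(q,[1,99],axis=0).round(1).tolist(),circ(q[(q[:,2]<190)],29))"
```

```text
pos [614.   90.1 219.8] head 0.199 zax [-0.004 -0.001 -1.   ] w 26.1 t 11.6 F [-0.4 -0.2 -2.5] q6 -1.24
(614.4, 89.9, 87, 0.2) shift [-9.000e-02  1.000e-02  1.328e+01] turn z 0.001 dist 133
top 57 [589.  63. 164.] [[589.3, 62.8, 164.3], [619.1, 74.0, 189.5]] [610.9106773   92.66169477]
scene 359 [589.  60. 150.] [[595.1, 60.7, 150.6], [638.9, 108.3, 189.8]] [648.11924146  58.41149357]
```

>>> {"fn": "drive_tool", "kwargs": {"moves": [[1.5,-0.1,0,5,0,0,0],[1.5,-0.1,0,10,0,0,0],[1.5,-0.1,0,12.5,0,0,0],[1.5,-0.1,0,13,0,0,0],[1.5,-0.1,0,13.2,0,0,0],[1.5,-0.1,0,13.4,0,0,0],[1.5,-0.1,0,13.4,0,0,0]]}}

```text
clock: 12.48
tool_pos: [616.6, 90.3, 89.2]
ee_rot: [0.1, 0.995, 0.0, 0.001]
wrist_force: [0.2, -0.3, -2.7]
gripper_width: 26.2
grasp_force: 56.2
```

>>> {"fn": "drive_tool", "kwargs": {"moves": [[1.5,0,0,0.15,0,0,0],[1.5,0,0,0.3,0,0,0],[1.5,0,0,0.35,0,0,0],[1.5,0,0,0.35,0,0,0]]}}

```text
clock: 12.98
tool_pos: [617.3, 90.3, 86.8]
ee_rot: [0.1, 0.995, 0.0, 0.002]
wrist_force: [-1.4, -0.8, 7.4]
gripper_width: 25.8
grasp_force: 55.3
```

>>> {"fn": "drive_tool", "kwargs": {"moves": [[3.5,0,0,0,0,0,0],[5,0,0,0,0,0,0],[5,0,0,0,0,0,0],[5,0,0,-3,0,0,0],[5,0,0,-8,0,0,0],[5,0,0,-13,0,0,0],[5,0,0,-13,0,0,0],[5,0,0,-13,0,0,0]]}}

```text
clock: 13.98
tool_pos: [615.6, 90.3, 214.0]
ee_rot: [0.1, 0.995, -0.0, -0.001]
wrist_force: [-1.0, 0.7, -1.0]
gripper_width: 50.1
grasp_force: 0.0
```

```bash
python3 -c "
from h import *
plan((607.3,-117.3,130,-.32))"
```

```text
pos [615.6  90.3 214. ] head 0.2 zax [-0.001 -0.    -1.   ] w 50.1 t 13.97 F [-1.   0.7 -1. ] q6 -1.24
(607.3, -117.3, 130, -0.32) shift [ -3.31 -20.51   8.4 ] turn z -0.52 dist 224
```

>>> {"fn": "drive_tool", "kwargs": {"moves": [[8.5,-0.9,-5,0,0,0,-0.15],[8.5,-1.8,-10.5,0,0,0,-0.3],[8.5,-3.31,-16,3,0,0,-0.45],[8.5,-3.31,-20.51,6,0,0,-0.52],[8.5,-3.31,-20.51,8.4,0,0,-0.52],[8.5,-3.31,-20.51,8.4,0,0,-0.52],[8.5,-3.31,-20.51,8.4,0,0,-0.52]]}}

```text
clock: 14.85
tool_pos: [608.1, -116.8, 130.6]
ee_rot: [-0.16, 0.987, 0.0, -0.0]
wrist_force: [0.2, -0.3, 1.0]
gripper_width: 85.3
grasp_force: 0.0
```

```bash
python3 -c "
from h import *
cs=both()
plan((607.3,-117.3,21,-.32))
for n,(P,c) in cs.items():
  q=P[(np.hypot(P[:,0]-616,P[:,1]-90)<45)&cream(c)&(P[:,2]>110)]
  print(n,'vase lip',len(q),circ(q))"
```

```text
pos [ 608.6 -116.7  131.6] head -0.321 zax [ 0.002 -0.    -1.   ] w 85.0 t 14.95 F [ 0.4 -0.7  0.2] q6 -2.1
(607.3, -117.3, 21, -0.32) shift [ 1.600e-01 -1.000e-02  1.106e+01] turn z 0.001 dist 111
top vase lip 86 [613.68951582  89.34484075  12.83779643]
scene vase lip 101 [612.48824348  88.81856546  12.60621251]
```

The vase is placed within 2 mm of its spot (613,89). I'll lower onto the square dish and grip it.

>>> {"fn": "drive_tool", "kwargs": {"moves": [[8.5,0.1,0,4,0,0,0],[8.5,0.1,0,8,0,0,0],[8.5,0.1,0,10.8,0,0,0],[8.5,0.1,0,11.2,0,0,0],[7,0.1,0,11.2,0,0,0],[5.5,0.1,0,11.2,0,0,0],[5.5,0.1,0,11.2,0,0,0],[5.5,0.1,0,11.2,0,0,0]]}}

```text
clock: 15.95
tool_pos: [608.4, -117.7, 20.6]
ee_rot: [-0.159, 0.987, -0.001, 0.002]
wrist_force: [0.5, 1.3, 6.4]
gripper_width: 61.1
grasp_force: 66.8
```

>>> {"fn": "drive_tool", "kwargs": {"moves": [[5.5,0,0,0,0,0,0],[5.5,0,0,-2,0,0,0],[5.5,0,0,-6,0,0,0],[5.5,0,0,-11,0,0,0],[5.5,0,0,-16,0,0,0],[5.5,0,0,-18,0,0,0],[5.5,0,0,-18,0,0,0]]}}

```text
clock: 16.82
tool_pos: [607.5, -117.8, 200.5]
ee_rot: [-0.159, 0.987, -0.001, 0.002]
wrist_force: [-0.4, 1.0, -2.5]
gripper_width: 61.1
grasp_force: 66.2
```

```bash
python3 -c "
from h import *
plan((438.7,278,205,.045))"
```

```text
pos [ 607.5 -117.8  200.5] head -0.32 zax [ 0.004 -0.001 -1.   ] w 61.1 t 16.82 F [-0.4  1.  -2.5] q6 -2.1
(438.7, 278, 205, 0.045) shift [ 3.57 42.88 -0.55] turn z 0.365 dist 430
```

>>> {"fn": "drive_tool", "kwargs": {"moves": [[5.5,0.4,5,-0.5,0,0,0.05],[5.5,0.9,10.5,-0.5,0,0,0.1],[5.5,1.4,16,-0.5,0,0,0.15],[5.5,1.9,22,-0.5,0,0,0.2],[5.5,2.4,28,-0.5,0,0,0.25],[5.5,2.9,34,-0.5,0,0,0.3],[5.5,3.3,40,-0.5,0,0,0.34],[5.5,3.5,42.9,-0.5,0,0,0.365]]}}

```text
clock: 17.82
tool_pos: [436.3, 280.4, 201.8]
ee_rot: [0.021, 1.0, -0.001, -0.002]
wrist_force: [0.4, -0.6, -1.5]
gripper_width: 61.5
grasp_force: 66.4
```

```bash
python3 -c "
from h import *
cs=both()
plan((439.5,278,25,.045))
for n,(P,c) in cs.items():
  q=P[(np.hypot(P[:,0]-442,P[:,1]-278)<50)&cream(c)&(P[:,2]>195)&(P[:,2]<250)]
  print(n,len(q),np.percentile(q,[1,99],axis=0).round(1).tolist(),cv2.minAreaRect(q[:,:2].astype(np.float32)))
  q=P[(np.hypot(P[:,0]-528,P[:,1]-275)<70)&cream(c)&(P[:,2]>80)&(P[:,2]<125)];print('jug xmin',np.percentile(q[:,0],[1,5,99]),np.percentile(q[:,1],[1,99]))"
```

```text
pos [436.5 280.5 201.8] head 0.041 zax [-0.003 -0.001 -1.   ] w 61.2 t 17.93 F [-0.4 -1.4 -2.3] q6 -0.98
(439.5, 278, 25, 0.045) shift [-0.36 -0.22 17.68] turn z 0.004 dist 177
top 464 [[408.4, 247.0, 206.4], [470.7, 308.3, 240.7]] ((440.1483459472656, 275.8229675292969), (65.28614044189453, 62.05067825317383), 87.54798889160156)
jug xmin [501.91464145 505.71386731 573.74627078] [255.56545947 300.97349343]
scene 531 [[408.7, 245.8, 195.6], [472.8, 312.8, 240.2]] ((439.5715026855469, 277.2899475097656), (77.20275115966797, 67.3631362915039), 87.90249633789062)
jug xmin [504.71503166 511.59606203 576.71691181] [255.0840864  298.63152098]
```

>>> {"fn": "drive_tool", "kwargs": {"moves": [[5.5,-0.25,-0.15,5,0,0,0],[5.5,-0.25,-0.15,10,0,0,0],[5.5,-0.25,-0.15,14.5,0,0,0],[5.5,-0.25,-0.15,16.5,0,0,0],[5.5,-0.25,-0.15,17.3,0,0,0],[5.5,-0.25,-0.15,17.7,0,0,0],[5.5,-0.25,-0.15,17.8,0,0,0],[5.5,-0.25,-0.15,17.8,0,0,0]]}}

```text
clock: 18.92
tool_pos: [441.6, 277.2, 26.4]
ee_rot: [0.022, 1.0, 0.0, 0.001]
wrist_force: [0.5, 0.2, -1.6]
gripper_width: 61.6
grasp_force: 66.4
```

>>> {"fn": "drive_tool", "kwargs": {"moves": [[5.5,0.2,0.05,0.15,0,0,0],[5.5,0.2,0.05,0.3,0,0,0],[5.5,0.2,0.05,0.35,0,0,0],[5.5,0.2,0.05,0.35,0,0,0]]}}

```text
clock: 19.42
tool_pos: [439.0, 277.7, 23.6]
ee_rot: [0.022, 1.0, 0.0, 0.0]
wrist_force: [-3.4, -0.3, 10.4]
gripper_width: 61.5
grasp_force: 68.0
```

Contact is made, so I'll release, rise, and go to the round dish.

>>> {"fn": "drive_tool", "kwargs": {"moves": [[7.5,0,0,0,0,0,0],[7.8,0,0,0,0,0,0],[7.8,0,0,0,0,0,0],[7.8,0,0,-4,0,0,0],[7.8,0,0,-9,0,0,0],[7.8,0,0,-15,0,0,0],[7.8,0,0,-17,0,0,0],[7.8,0,0,-17,0,0,0]]}}

```text
clock: 20.42
tool_pos: [439.9, 278.0, 193.6]
ee_rot: [0.022, 1.0, 0.001, 0.002]
wrist_force: [-0.2, -0.4, -1.3]
gripper_width: 78.2
grasp_force: 0.0
```

```bash
python3 -c "
from h import *
plan((602.3,-271.5,190,.045))"
```

```text
pos [439.9 278.  193.6] head 0.045 zax [ 0.003  0.002 -1.   ] w 78.2 t 20.43 F [-0.2 -0.4 -1.3] q6 -0.98
(602.3, -271.5, 190, 0.045) shift [-18.68 -54.17   0.3 ] turn z 0.0 dist 573
```

```bash
python3 -c "
from h import *
for n in('top','scene'):
  d=np.load(f'c_{n}.npz');P,c=d['P'],d['c']
  m=(c[:,0]>110)&(c[:,1]<60)&(P[:,2]>36)&(P[:,2]<60);q=P[m][:,:2]
  g=np.zeros((900,1200),np.uint8);ij=np.round(q+[0,800]).astype(int);ok=(ij>=0).all(1)&(ij[:,0]<900)&(ij[:,1]<1200);g[ij[ok,0],ij[ok,1]]=255
  k,_=cv2.findContours(cv2.dilate(g,np.ones((9,9))),0,2)
  for a in k:
    if cv2.contourArea(a)>800:(y,x),r=cv2.minEnclosingCircle(a);print(n,round(x),round(y)-800,round(r))
"
```

```text
top 674 -389 36
top 580 -393 37
top 462 -419 36
top 345 -172 36
scene 674 -390 37
scene 579 -394 38
scene 463 -419 37
scene 345 -172 38
```

>>> {"fn": "drive_tool", "kwargs": {"moves": [[7.2,-18.68,-54.17,0,0,0,0],[7.2,-18.68,-54.17,0,0,0,0],[7.2,-18.68,-54.17,0,0,0,0],[7.2,-18.68,-54.17,0,0,0,0],[7.2,-18.68,-54.17,0,0,0,0],[7.2,-18.68,-54.17,0,0,0,0],[7.2,-18.68,-54.17,0,0,0,0],[7.2,-18.68,-54.17,0,0,0,0]]}}

```text
clock: 21.42
tool_pos: [580.2, -203.7, 189.6]
ee_rot: [0.023, 1.0, 0.001, -0.002]
wrist_force: [0.3, 0.4, -1.1]
gripper_width: 72.0
grasp_force: 0.0
```

```bash
python3 -c "
from h import *
cs=both()
plan((602.3,-271.5,100,.045),(602.3,-271.5,28,.045))
P,c=cs['top']
for P,c in cs.values():
  q=P[(np.hypot(P[:,0]-443,P[:,1]-278)<50)&cream(c)&(P[:,2]>56)&(P[:,2]<68)]
  print('sq',cv2.minAreaRect(q[:,:2].astype(np.float32)))
  q=P[(np.hypot(P[:,0]-522,P[:,1]-96)<45)&cream(c)&(P[:,2]>56)&(P[:,2]<66)];print('lower',circ(q))
"
```

```text
pos [ 581.1 -207.4  189. ] head 0.05 zax [-0.002 -0.001 -1.   ] w 72.4 t 21.52 F [ 0.4  1.4 -0.7] q6 -1.88
(602.3, -271.5, 100, 0.045) shift [-2.46 -6.28  8.91] turn z -0.005 dist 112
(602.3, -271.5, 28, 0.045) shift [-2.47 -6.27 16.11] turn z -0.005 dist 175
sq ((442.99542236328125, 277.5634460449219), (63.91331481933594, 62.172271728515625), 87.25281524658203)
lower [522.22487413  96.65689019  28.72258466]
sq ((442.1799621582031, 278.1859130859375), (62.71327590942383, 63.433624267578125), 87.8619384765625)
lower [522.60053416  95.99286509  28.87224283]
```

>>> {"fn": "drive_tool", "kwargs": {"moves": [[7.8,-2.46,-6.28,4,0,0,0],[7.8,-2.46,-6.28,8.9,0,0,0],[7.8,-2.46,-6.28,8.9,0,0,0],[7.8,-2.46,-6.28,8.9,0,0,0]]}}

```text
clock: 22.02
tool_pos: [602.8, -264.9, 103.5]
ee_rot: [0.022, 1.0, 0.0, -0.0]
wrist_force: [-0.2, -0.1, 0.5]
gripper_width: 78.3
grasp_force: 0.0
```

```bash
python3 -c "
from h import *
plan((602.3,-271.5,28,.045))"
```

```text
pos [ 602.8 -264.9  103.5] head 0.044 zax [-0.  0. -1.] w 78.3 t 22.02 F [-0.2 -0.1  0.5] q6 -1.96
(602.3, -271.5, 28, 0.045) shift [ 0.02 -0.66  7.55] turn z 0.001 dist 76
```

>>> {"fn": "drive_tool", "kwargs": {"moves": [[8,0,-0.45,0,0,0,0],[8,0,-0.45,3,0,0,0],[8,0,-0.45,3,0,0,0]]}}

```text
clock: 22.4
tool_pos: [601.6, -269.5, 73.1]
ee_rot: [0.022, 1.0, 0.0, -0.001]
wrist_force: [-0.2, -0.4, 0.3]
gripper_width: 80.0
grasp_force: 0.0
```

```bash
python3 -c "
from h import *
plan((602.3,-271.5,28,.045))"
```

```text
pos [ 601.6 -269.5   73.1] head 0.044 zax [-0.002  0.001 -1.   ] w 80.0 t 22.4 F [-0.2 -0.4  0.3] q6 -1.97
(602.3, -271.5, 28, 0.045) shift [-0.09 -0.2   4.51] turn z 0.001 dist 45
```

>>> {"fn": "drive_tool", "kwargs": {"moves": [[8,-0.05,-0.2,3,0,0,0],[8,-0.05,-0.2,4.5,0,0,0],[8,-0.05,-0.2,4.5,0,0,0],[7,-0.05,-0.2,4.5,0,0,0],[5.5,-0.05,-0.2,4.5,0,0,0],[5.5,-0.05,-0.2,4.5,0,0,0],[5.5,-0.05,-0.2,4.5,0,0,0],[5.5,-0.05,-0.2,4.5,0,0,0]]}}

```text
clock: 23.4
tool_pos: [604.0, -272.8, 30.2]
ee_rot: [0.022, 1.0, -0.001, 0.002]
wrist_force: [-0.2, -0.0, 6.2]
gripper_width: 61.3
grasp_force: 65.5
```

>>> {"fn": "drive_tool", "kwargs": {"moves": [[5.5,0,0,-2,0,0,0],[5.5,0,0,-6,0,0,0],[5.5,0,0,-11,0,0,0],[5.5,0,0,-16,0,0,0],[5.5,0,0,-17,0,0,0],[5.5,0,0,-17,0,0,0]]}}

```text
clock: 24.15
tool_pos: [602.5, -272.2, 198.1]
ee_rot: [0.022, 1.0, -0.0, 0.0]
wrist_force: [0.6, -0.3, -1.4]
gripper_width: 61.1
grasp_force: 65.3
```

```bash
python3 -c "
from h import *
plan((522.4,96.4,190,.045))"
```

```text
pos [ 602.5 -272.2  198.1] head 0.045 zax [ 0. -0. -1.] w 61.1 t 24.15 F [ 0.6 -0.3 -1.4] q6 -1.97
(522.4, 96.4, 190, 0.045) shift [ 9.66 36.47  0.81] turn z 0.0 dist 377
```

>>> {"fn": "drive_tool", "kwargs": {"moves": [[5.5,1.2,5,0,0,0,0],[5.5,2.6,10,0,0,0,0],[5.5,4.1,15.5,0,0,0,0],[5.5,5.6,21,0,0,0,0],[5.5,7.1,26.5,0,0,0,0],[5.5,8.6,32.5,0,0,0,0],[5.5,9.66,36.47,0.8,0,0,0],[5.5,9.66,36.47,4,0,0,0]]}}

```text
clock: 25.15
tool_pos: [521.8, 99.1, 156.9]
ee_rot: [0.02, 1.0, 0.0, -0.0]
wrist_force: [0.7, -1.1, -1.6]
gripper_width: 60.9
grasp_force: 65.5
```

>>> {"fn": "drive_tool", "kwargs": {"moves": [[5.5,0,0,2,0,0,0],[5.5,0,0,5,0,0,0],[5.5,0,0,5,0,0,0]]}}

```text
clock: 25.52
tool_pos: [519.2, 95.9, 104.2]
ee_rot: [0.022, 1.0, -0.001, -0.005]
wrist_force: [-0.7, 0.1, 0.4]
gripper_width: 61.1
grasp_force: 65.6
```

```bash
python3 -c "
from h import *
cs=both()
plan((522.4,96.4,66,.045))
z=bot.observe()['tool_pos'][2]-18
for P,c in cs.values():
  q=P[(np.hypot(P[:,0]-522,P[:,1]-96)<45)&cream(c)&(P[:,2]>z+40)&(P[:,2]<z+50)];print('held',len(q),circ(q),circ(q,29))
  q=P[(np.hypot(P[:,0]-522,P[:,1]-96)<45)&cream(c)&(P[:,2]>57)&(P[:,2]<64)];print('lower',len(q),circ(q,29))
"
```

```text
pos [522.1  96.2 107.4] head 0.045 zax [-0.002 -0.    -1.   ] w 61.4 t 25.62 F [ 1.3  0.3 -1.1] q6 -1.37
(522.4, 96.4, 66, 0.045) shift [-0.04  0.02  4.14] turn z 0.0 dist 41
held 7 [506.56205486  64.90360695   4.46933993] [535.7080924   64.02281096]
lower 18 [491.62509224  48.95867502]
held 103 [520.17583396  94.8986555   29.01665354] [520.18389222  94.90773884]
lower 108 [522.59607192  96.25154364]
```

>>> {"fn": "drive_tool", "kwargs": {"moves": [[5.5,-0.15,0.1,1,0,0,0],[5.5,-0.15,0.1,2,0,0,0],[5.5,-0.15,0.1,2.6,0,0,0],[5.5,-0.15,0.1,2.8,0,0,0],[5.5,-0.15,0.1,2.8,0,0,0]]}}

```text
clock: 26.25
tool_pos: [524.2, 97.3, 80.1]
ee_rot: [0.022, 1.0, 0.0, -0.0]
wrist_force: [-0.2, 0.3, -1.4]
gripper_width: 60.6
grasp_force: 65.6
```

```bash
python3 -c "
from h import *
p=bot.capture('scene');P,c=cloud(p);plan((522.4,96.4,66,.045))
z=bot.observe()['tool_pos'][2]-18
q=P[(np.hypot(P[:,0]-522,P[:,1]-96)<45)&cream(c)&(P[:,2]>z+41)&(P[:,2]<z+50)];print('held',len(q),circ(q))
q=P[(np.hypot(P[:,0]-522,P[:,1]-96)<45)&cream(c)&(P[:,2]>30)&(P[:,2]<55)];print('lower',len(q),circ(q,31))
cv2.imwrite('pics/nest.png',cv2.resize(p['color'][130:230,260:400,::-1],None,fx=5,fy=5,interpolation=2))
"
```

```text
pos [524.3  97.3  80.3] head 0.045 zax [ 0.  0. -1.] w 61.3 t 26.3 F [ 1.2  0.7 -1.2] q6 -1.36
(522.4, 96.4, 66, 0.045) shift [ 0.19 -0.1   1.43] turn z 0.0 dist 14
held 102 [522.87652439  96.21722138  29.18494132]
lower 234 [521.30228014  97.2868986 ]
```

View pics/nest.png

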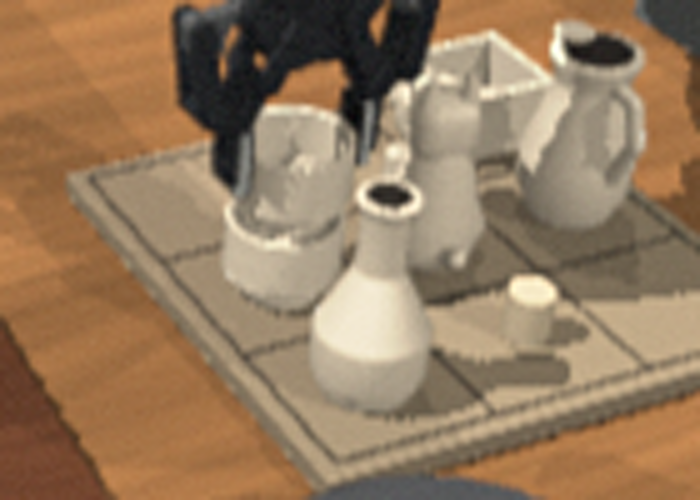

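The held dish (300,160) hovers coaxially over the lower one (285,250), and all other pieces are standing. I'll lower it.

>>> {"fn": "drive_tool", "kwargs": {"moves": [[5.5,0,0,0.5,0,0,0],[5.5,0,0,0.9,0,0,0],[5.5,0,0,1.2,0,0,0],[5.5,0,0,1.4,0,0,0],[5.5,0,0,1.5,0,0,0],[5.5,0,0,1.5,0,0,0]]}}

```text
clock: 27.05
tool_pos: [524.2, 97.2, 66.2]
ee_rot: [0.022, 1.0, 0.0, 0.0]
wrist_force: [-2.3, -0.9, 6.3]
gripper_width: 61.1
grasp_force: 66.4
```

Seated at 66.2 mm as expected, with 6 N contact. Release and rise.

>>> {"fn": "drive_tool", "kwargs": {"moves": [[6.6,0,0,0,0,0,0],[6.9,0,0,0,0,0,0],[6.9,0,0,0,0,0,0],[6.9,0,0,-3,0,0,0],[6.9,0,0,-8,0,0,0],[6.9,0,0,-14,0,0,0],[6.9,0,0,-14,0,0,0]]}}

```text
clock: 27.92
tool_pos: [527.1, 97.8, 210.1]
ee_rot: [0.022, 1.0, 0.001, 0.005]
wrist_force: [-0.0, 0.2, -1.0]
gripper_width: 68.9
grasp_force: 0.0
```

>>> {"fn": "drive_tool", "kwargs": {"moves": [[6.9,3,-25,-2,0,0,0],[6.9,3,-25,-2,0,0,0],[6.9,3,-25,-2,0,0,0],[6.9,3,-25,-2,0,0,0],[6.9,3,-25,-2,0,0,0],[6.9,3,-25,-2,0,0,0]]}}

```text
clock: 28.68
tool_pos: [482.5, -150.9, 224.1]
ee_rot: [0.023, 1.0, 0.001, -0.001]
wrist_force: [-0.6, 0.1, 0.7]
gripper_width: 69.2
grasp_force: 0.0
```

```bash
python3 -c "
from h import *
ps={n:bot.capture(n) for n in('top','scene')}
S=np.array([528.9,183.8]);a=-.045;x=np.array([np.cos(a),np.sin(a)]);y=np.array([-np.sin(a),np.cos(a)])
sh=lambda w:[round(float((np.array(w[:2])-S)@x),1),round(float((np.array(w[:2])-S)@y),1)]
for n,p in ps.items():
  P,c=cloud(p)
  g=lambda X,Y,r,z0,z1:P[(np.hypot(P[:,0]-X,P[:,1]-Y)<r)&cream(c)&(P[:,2]>z0)&(P[:,2]<z1)]
  q=g(522,96,45,70,110);print(n,'nest',sh(circ(q[q[:,2]>88])),np.percentile(q[:,2],[50,95,99]).round(1))
  print('sq',sh(cv2.minAreaRect(g(443,278,50,56,68)[:,:2].astype(np.float32))[0]),'vase',sh(circ(g(615,90,45,117,130))),'jug',sh(circ(g(532,278,70,105,130))))
  q=g(528,184,60,85,108)[:,:2];r=cv2.minAreaRect(q.astype(np.float32));print('doghead',sh(r[0]),r)
  q=g(528,184,60,25,50)[:,:2];r=cv2.minAreaRect(q.astype(np.float32));print('dogbody',sh(r[0]),r[1:])
b=np.hstack([cv2.resize(ps['top']['color'][110:270,60:260],(400,320)),cv2.resize(ps['scene']['color'][110:270,240:440],(400,320))])
cv2.imwrite('pics/end.png',b[...,::-1])
plan()"
```

```text
top nest [-2.1, -86.7] [92.1 95.5 96.3]
sq [-90.3, 90.1] vase [88.6, -90.8] jug [-1.0, 95.1]
doghead [-20.4, -16.9] ((507.71630859375, 167.80239868164062), (80.18755340576172, 64.32787322998047), 80.34452819824219)
dogbody [2.0, -10.9] ((29.651805877685547, 70.432373046875), 81.60737609863281)
scene nest [-1.7, -86.9] [84.3 93.9 95.2]
sq [-89.6, 90.9] vase [87.8, -91.5] jug [-1.4, 94.7]
doghead [-14.8, -23.2] ((513.1173095703125, 161.2471923828125), (63.067604064941406, 74.28059387207031), 0.8140113353729248)
dogbody [5.2, -7.2] ((57.435855865478516, 44.037994384765625), 39.86524200439453)
pos [ 482.9 -149.8  224.4] head 0.043 zax [-0.001  0.001 -1.   ] w 69.2 t 28.77 F [-0.2  0.3  0.9] q6 -1.85
```

View pics/end.png

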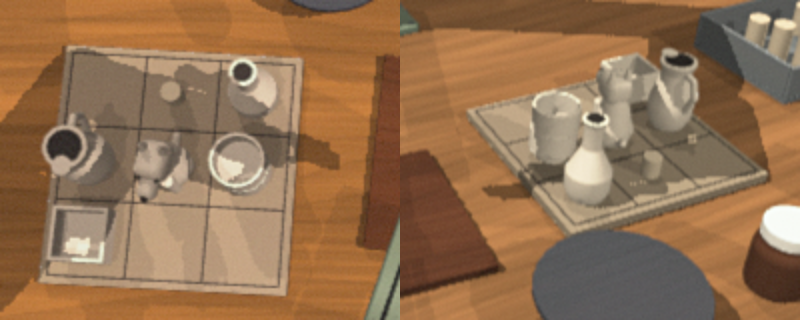

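The final picture shows all pieces standing in their squares: dog (155,165), nested dishes (238,163), vase (250,85), square dish (80,235). The jug and prop are undisturbed. The dog's numbers here are contaminated by the nested dish. Its earlier clean measurement was within about 5 mm of centre, and it hasn't been touched since.

```bash
python3 -c "
from bench import bot
print(bot.finish_job())"
```

```text
the job is handed in; nothing more can be done
None
```

I handed the job in at about 29 s: the dog, square dish and vase stand upright in their squares, all within about 5 mm of centre. The round dish is nested on the lower one. The jug, lower dish and prop have not visibly moved; I did not re-measure the puppy at the end, and the hand-in returned no verdict.

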